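Find the tub lid that rocks and press it home

TASK

One of the four filling-tub lids is not seated: press lightly with closed fingertips near the edge of each lid until you find the one that rocks. Then press that lid down in its middle until it is fully home and level, and finish with the fingertips still pressing on it, touching no other lid. Only press: do not lift or shift any lid, do not use great force, and leave the things around the tubs where they are.

Things in the scene. Friction and masses are not known exactly. Their poses are not given: they have to be found in the camera images.
- lid_1: White square press-on lid of a grey tub, one of four alike: 124 x 124 mm, flat top 4 mm thick with a 12 mm skirt outside the tub; about 0.14 kg. Origin: centre of the underside of the flat top (the surface to press is 4 mm above it); z up, x and y along its sides. It lies loose and level on a tub fixed to the bench. Neither looks, place nor height tell which of the four is unseated.
- lid_2: Lid just like lid_1. Tubs differ in height: a lid's origin starts 47 to 60 mm above the bench, and its height does not tell whether it is seated. A seated lid lies on its tub's rim (53 to 58 mm from the middle) all round and gives nowhere. The unseated one stands level but 4.5 mm too high, on a stiff stud 30 mm square under its middle; before pressing, it looks like the rest.
- lid_3: Lid just like lid_1. The unseated lid, pressed about 45 mm from its middle towards the middle of any side, tips that way by about 0.1 rad under 1 to 4 N until it meets the rim, and falls back level when let go. Pressing near an edge does not seat it.
- lid_4: Lid just like lid_1. The unseated lid, pressed on its middle with more than about 10 N (12 to 18 N is right), pushes its stud down, sinks 4.5 mm straight onto the rim and stays there, level.
- nozzle: Bystander: small steel piping nozzle, cone 32 mm wide, 45 mm high; stands loose near the tubs, to be left alone. Origin under its centre.
- jar: Bystander: amber glass jar, 60 mm wide, 85 mm high; stands loose near the tubs, to be left alone. Origin under its centre.
- cutter: Bystander: steel ring cutter, 68 mm wide, 35 mm high; stands loose near the tubs, to be left alone. Origin under its centre.
- shaker: Bystander: steel shaker can, 56 mm wide, 95 mm high; stands loose near the tubs, to be left alone. Origin under its centre.
- tin: Bystander: small aluminium tart tin, 72 mm wide, 25 mm high; stands loose near the tubs, to be left alone. Origin under its centre.
- cup: Bystander: steel cup, 68 mm wide, 75 mm high; stands loose near the tubs, to be left alone. Origin under its centre.
- scraper: Bystander: dough scraper lying flat, white blade and wooden bar handle, 124 mm long, 25 mm high; stands loose near the tubs, to be left alone. Origin under its middle.
Things that resemble listed ones, but are neither listed nor needed, are in the scene too. Leave any red or turquoise look-alike of the lid_1 alone.

How it is judged:
On the way, in this order (a step that is already met when the one before it is completed fails the run):
1. the loose lid has been made to rock by pressing it near an edge (it tilts more than 0.05 rad under the fingers) (((angle between lid_1's own z axis and vertical above 0.05 rad and contact force between the fingers and lid_1 above 0.2 N) or (angle between lid_2's own z axis and vertical above 0.05 rad and contact force between the fingers and lid_2 above 0.2 N) or (angle between lid_3's own z axis and vertical above 0.05 rad and contact force between the fingers and lid_3 above 0.2 N) or (angle between lid_4's own z axis and vertical above 0.05 rad and contact force between the fingers and lid_4 above 0.2 N))), for 0.1 s.
2. the lid that rocked is home: 3.6 mm or more from where it started and level within 0.025 rad, under the fingers (((distance of lid_1 from where it was at the start of the episode above 0.0036 m and angle between lid_1's own z axis and vertical below 0.025 rad and contact force between the fingers and lid_1 above 1 N) or (distance of lid_2 from where it was at the start of the episode above 0.0036 m and angle between lid_2's own z axis and vertical below 0.025 rad and contact force between the fingers and lid_2 above 1 N) or (distance of lid_3 from where it was at the start of the episode above 0.0036 m and angle between lid_3's own z axis and vertical below 0.025 rad and contact force between the fingers and lid_3 above 1 N) or (distance of lid_4 from where it was at the start of the episode above 0.0036 m and angle between lid_4's own z axis and vertical below 0.025 rad and contact force between the fingers and lid_4 above 1 N))), for 0.2 s.
At the end, for the whole second after the job is handed in: the lid that was loose has gone down (3.6 mm or more from its start), all four lids are level within 0.025 rad, the fingers still press on the lid that was loose with more than 1 N, and touch no other lid (angle between each of lid_1, lid_2, lid_3, lid_4's own z axis and vertical below 0.025 rad and ((distance of lid_1 from where it was at the start of the episode above 0.0036 m and angle between lid_1's own z axis and vertical below 0.025 rad and contact force between the fingers and lid_1 above 1 N and contact force between each of the arm, the fingers and lid_2 below 0.2 N and contact force between each of the arm, the fingers and lid_3 below 0.2 N and contact force between each of the arm, the fingers and lid_4 below 0.2 N) or (distance of lid_2 from where it was at the start of the episode above 0.0036 m and angle between lid_2's own z axis and vertical below 0.025 rad and contact force between the fingers and lid_2 above 1 N and contact force between each of the arm, the fingers and lid_1 below 0.2 N and contact force between each of the arm, the fingers and lid_3 below 0.2 N and contact force between each of the arm, the fingers and lid_4 below 0.2 N) or (distance of lid_3 from where it was at the start of the episode above 0.0036 m and angle between lid_3's own z axis and vertical below 0.025 rad and contact force between the fingers and lid_3 above 1 N and contact force between each of the arm, the fingers and lid_1 below 0.2 N and contact force between each of the arm, the fingers and lid_2 below 0.2 N and contact force between each of the arm, the fingers and lid_4 below 0.2 N) or (distance of lid_4 from where it was at the start of the episode above 0.0036 m and angle between lid_4's own z axis and vertical below 0.025 rad and contact force between the fingers and lid_4 above 1 N and contact force between each of the arm, the fingers and lid_1 below 0.2 N and contact force between each of the arm, the fingers and lid_2 below 0.2 N and contact force between each of the arm, the fingers and lid_3 below 0.2 N))); the arm keeps its last pose, push and grip.
It fails at once if a lid is lifted, carried or knocked off its seat (more than 10 mm from its start) (distance of any of lid_1, lid_2, lid_3, lid_4 from where it was at the start of the episode above 0.01 m).
It fails at once if a lid is prised up (tilted more than 0.3 rad) (angle between any of lid_1, lid_2, lid_3, lid_4's own z axis and vertical above 0.3 rad).
It fails at once if a lid is pressed with great force (more than 60 N) (contact force between the fingers and lid_1 above 60 N or contact force between the fingers and lid_2 above 60 N or contact force between the fingers and lid_3 above 60 N or contact force between the fingers and lid_4 above 60 N).
It fails at once if a bystander is shifted by more than 20 mm (distance of any of nozzle, jar, cutter, shaker, tin, cup, scraper from where it was at the start of the episode above 0.02 m).
It also fails if it takes over 67 s, if anything falls off the work surface, if the arm or the gripper's body presses on something with over 40 N, if the wrist force passes 120 N, or if a joint passes its speed limit or range.

ROBOT

A 6-joint arm with a two-finger parallel gripper is mounted at the origin on the work surface. World frame = base frame: x ahead of the robot, y to its left, z up, the work surface at z = 0. Lengths are in m, angles in rad, forces in N, time in s.
With the tool pointing down it reaches from about 0.4 to 0.925 m from the base axis. Payload 3.4 kg.
Tool frame: the origin (TCP) lies at the very end of the fingers, on their centre line; the grasp point (between the pads) lies 19 mm behind it (bot.pinch_z is the distance from the TCP to the grasp point, in m); x points along the fingers, z is the direction in which the jaws open and shut, and the axes are right-handed (so a half turn about x gives the same grasp; the last joint's range is limited). The gripper opens to 85 mm and grips with 20 to 120 N. Pads are 22 mm wide; open, the fingers measure 114 mm over their backs; the gripper's body (76 mm by 85 mm) begins 54 mm behind the grasp point. The pads swing forward as they close: fully open they stand 13 mm farther back than shut.
Start: joints at [1.214, 0.307, 1.506, -0, 1.328, -0.073], TCP at [0.161, 0.552, 0.231] pointing down, gripper open.
Joint ranges: [-3.12, 3.12], [-1.05, 2.28], [0.14, 2.33], [-1.42, 4.57], [0.1, 2.73], [-2.68, 2.68]. Speed limits (rad/s): [2.57, 2.57, 3.14, 3.14, 3.14, 3.14].

INTERFACE

Orientations are given as a unit quaternion [x, y, z, w].
In Python, from cell import bot gives the robot as it stands.
- The arm moves only by the shell command python3 -m crank 'ROWS' [OPENING]. ROWS is a JSON object of lists of equal length, an entry for each row: "delta_pos": the shift along the tool's x, y, z in m, a list of three; "roll": the turn about the tool's x in degrees. A call has 1 to 8 rows; each row is the pose to reach, as a shift and turn from the pose commanded when the call began, along the tool's axes at that moment; what a row does not reach only later rows make up. A row lasts 1/12 s, in which the tool goes at most 41.7 mm and 7.16 degrees, less where a joint would pass 70% of its speed; a pose out of reach is approached as far as the arm can. A call with a gripper value outside its range is refused whole. OPENING is the closure in counts, from 0 (fully open) to 255 (shut), set as the call begins (- or left out, the last holds). The fingers move at their own pace and stop on an object; the grip force is fixed at half the most. Time passes only in rows, so rows that repeat a pose let the fingers close. It gives the time, the measured TCP pose, the force and the opening at its end, in the units of the state.
- bot.read_state(): the state, without advancing time (a new reading comes with each control period).
- bot.snapshot(name): name is "scene" or "top" or "wrist"; returns the picture (480x640x3 uint8, blue, green, red); there is no depth.
- bot.camera_params(name): a dict with "intrinsics" (3x3 intrinsics, pixels), "position" and "attitude" of the camera in the world. Camera axes: x right, y down, z forward; pixel columns grow to the right and rows downward; lengths in m; the calibration is good to about 2 mm. The wrist camera is an equidistant fisheye: a pixel r from the principal point sees the ray r / f radians off the axis. A picture is of the moment at which its call begins: read the wrist's pose just before it. camera_params takes no time and is no camera call; for the wrist camera it gives the pose at the moment of the call.
- bot.close_job(): hands the job in, once; it reports no verdict.
The state is a dict: "time": time; "q": joint angles; "joint_vel": joint speeds; "effort": joint torques, N m; "position": TCP position; "ee_rot": TCP orientation; "force": force on the tool from outside, world axes, zero at the start; "wrist_torque": the same for the moment, N m; "finger_gap": finger opening in m.
Only numpy, scipy, OpenCV 4.12 (cv2) and the standard library are available. Lean on these libraries where they do the work, as an engineer would, in place of code of your own. Each camera call takes 0.05 s, during which the arm holds its last target.

## Working session

There is one attempt and no reset: what is moved stays moved. The work goes in short steps, Python scripts to look and compute and a shell command to move; the robot and the scene stay as the last step left them, time stands still between calls to the robot, and variables do not carry over. Pictures are saved under pics/ and viewed, and the job is handed in when it is done.

```bash
mkdir -p pics; ls; python3 - <<'E'
from cell import bot
import cv2
s=bot.read_state();print({k:s[k] for k in('time','position','ee_rot','force','finger_gap')})
for n in('scene','top','wrist'):
    print(n,bot.camera_params(n)); cv2.imwrite(f'pics/{n}0.png',bot.snapshot(n))
E
```

```text
pics
{'time': 0.0, 'position': array([0.16077328, 0.55132007, 0.23038309]), 'ee_rot': array([-0.42464494,  0.56630921,  0.42385174,  0.5650843 ]), 'force': array([-0.75564342, -0.64003476, -0.55490751]), 'finger_gap': 0.08526821215245092}
scene {'intrinsics': array([[453.82523314,   0.        , 314.52191116],
       [  0.        , 453.82523314, 245.05591071],
       [  0.        ,   0.        ,   1.        ]]), 'position': array([ 1.1604072 , -0.27601138,  0.72411201]), 'attitude': array([ 0.7601832 ,  0.5100462 , -0.22057286, -0.33663331])}
top {'intrinsics': array([[527.74325667,   0.        , 324.40376473],
       [  0.        , 527.74325667, 235.2612919 ],
       [  0.        ,   0.        ,   1.        ]]), 'position': array([0.30660131, 0.00637362, 1.19970556]), 'attitude': array([-0.70373717,  0.70679793, -0.05772296,  0.04311316])}
wrist {'intrinsics': array([[371.64829954,   0.        , 310.6228011 ],
       [  0.        , 371.64829954, 240.80993192],
       [  0.        ,   0.        ,   1.        ]]), 'position': array([0.08226306, 0.57391465, 0.37358891]), 'attitude': array([0.78951043, 0.59253932, 0.09526045, 0.12843629])}
```

View pics/top0.png

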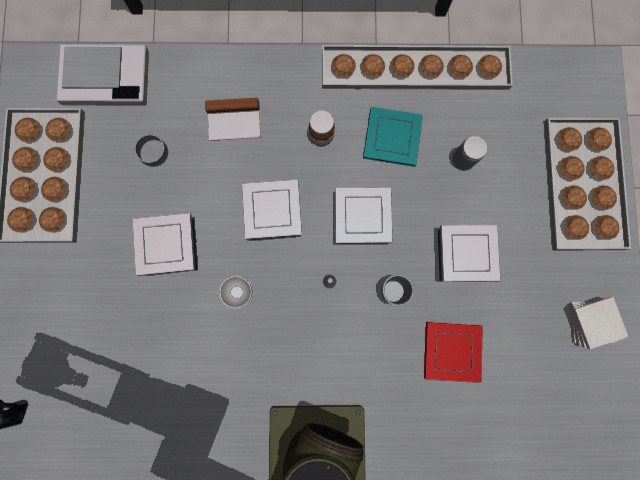

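View pics/scene0.png

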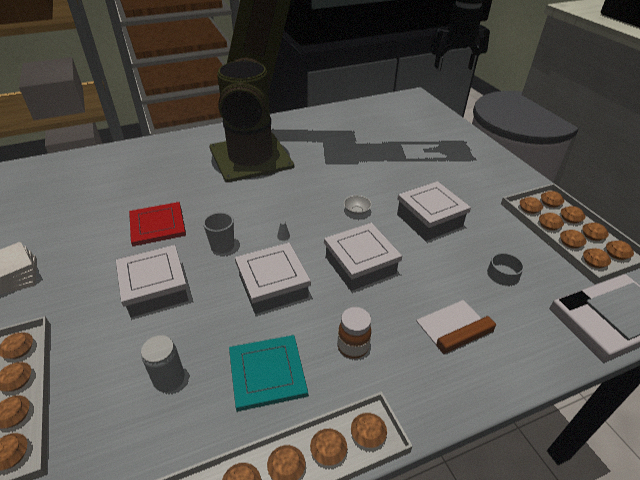

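View pics/wrist0.png

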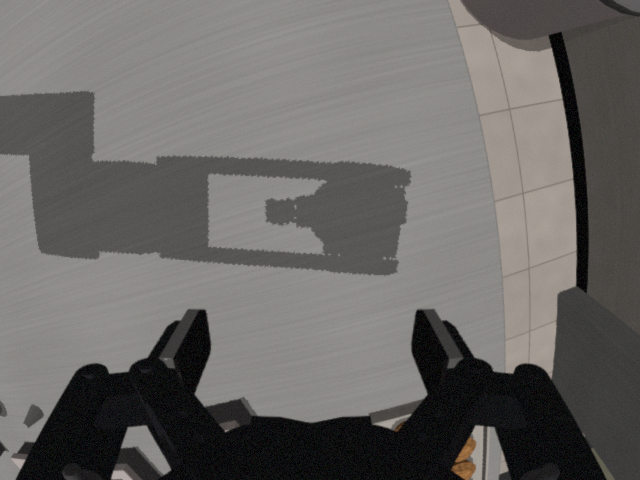

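Candidates for a lid in top view: white squares at (164,244), (272,209), (363,215) and (469,253). Look-alikes are the turquoise (394,136), red (454,351), napkin stack (599,322), scraper blade (234,124) and scale (102,73). I choose the four white squares with a drawn inner square, standing on grey tubs. Next come a close crop and triangulation.

```bash
cat > h.py <<'E'
import numpy as np,cv2
from scipy.spatial.transform import Rotation as R
from cell import bot
def ray(cam,px):
    K=cam['intrinsics'];d=np.linalg.inv(K)@np.array([px[0],px[1],1.])
    return np.array(cam['position']),R.from_quat(cam['attitude']).as_matrix()@d
def onplane(cam,px,z):
    o,d=ray(cam,px);return o+d*(z-o[2])/d[2]
def tri(c1,p1,c2,p2):
    o1,d1=ray(c1,p1);o2,d2=ray(c2,p2)
    A=np.stack([d1,-d2],1);t=np.linalg.lstsq(A,o2-o1,rcond=None)[0]
    a=o1+t[0]*d1;b=o2+t[1]*d2;return (a+b)/2,np.linalg.norm(a-b)
E
python3 - <<'E'
from h import *
t=cv2.imread('pics/top0.png');s=cv2.imread('pics/scene0.png')
def inner(im,seeds,half):
    out=[]
    g=cv2.cvtColor(im,cv2.COLOR_BGR2GRAY)
    for (x,y) in seeds:
        # flood fill of the inner light square bounded by dark line
        w=g[y-half:y+half,x-half:x+half]
        m=np.zeros((2*half+2,2*half+2),np.uint8)
        cv2.floodFill(w.copy(),m,(half,half),255,12,12,cv2.FLOODFILL_MASK_ONLY|(255<<8)|4|cv2.FLOODFILL_FIXED_RANGE)
        m=m[1:-1,1:-1]
        c=max(cv2.findContours(m,cv2.RETR_EXTERNAL,cv2.CHAIN_APPROX_NONE)[0],key=cv2.contourArea)
        # homography-correct centre: diagonals of quad
        q=cv2.approxPolyDP(cv2.convexHull(c),0.08*cv2.arcLength(c,True),True)[:,0].astype(float)
        q+=[x-half,y-half]
        if len(q)==4:
            a,b,cc,d=q;A=np.stack([cc-a,-(d-b)],1);u=np.linalg.solve(A,b-a);ctr=a+u[0]*(cc-a)
        else: ctr=q.mean(0)
        out.append((ctr,q,cv2.contourArea(c)))
    return out
T=inner(t,[(164,244),(272,209),(363,215),(469,253)],35)
S=inner(s,[(434,203),(363,250),(273,268),(152,272)],40)
ct=bot.camera_params('top');cs=bot.camera_params('scene')
for a,b in zip(T,S):
    P,e=tri(ct,a[0],cs,b[0])
    q=np.array([onplane(ct,p,P[2]) for p in a[1]])
    ang=[np.degrees(np.arctan2(*(q[(i+1)%len(q)]-q[i])[[1,0]]))%90 for i in range(len(q))]
    print(a[0],b[0],a[2],b[2],len(a[1]),len(b[1]),P.round(4),round(e,4),np.round(ang,1))
cr=np.hstack([cv2.resize(t[170:290,120:320],None,fx=2,fy=2),cv2.resize(t[170:290,320:520],None,fx=2,fy=2)])
cv2.imwrite('pics/crop.png',cr)
for n,p in dict(nozzle=(329,281),cup=(398,290),tin=(236,292),jar=(321,125),shaker=(470,152),cutter=(151,150)).items(): print(n,onplane(ct,p,.04).round(3))
E
```

```text
[162.20942408 242.76439791] [433.6996997  199.84384384] 1158.5 503.0 4 4 [0.455  0.3334 0.0631] 0.0019 [7.  4.7 5.8 5. ]
[271.25945946 208.21621622] [361.74863388 245.94535519] 1094.5 736.0 4 4 [0.5316 0.0998 0.0572] 0.0022 [3.7 5.  4.1 3.4]
[363.51515152 214.48484848] [270.59306358 267.87052023] 1084.0 870.5 4 4 [ 0.5177 -0.1036  0.0539] 0.002 [88.8  1.6  1.  89.9]
[470.49196879 251.99265718] [149.5 270.5] 1108.0 906.0 4 4 [ 0.4332 -0.3364  0.0556] 0.0032 [ 0.7  1.4 89.4 89.8]
nozzle [ 0.372 -0.028  0.04 ]
cup [ 0.351 -0.179  0.04 ]
tin [0.349 0.175 0.04 ]
jar [ 0.728 -0.012  0.04 ]
shaker [ 0.665 -0.352  0.04 ]
cutter [0.669 0.372 0.04 ]
```

View pics/crop.png

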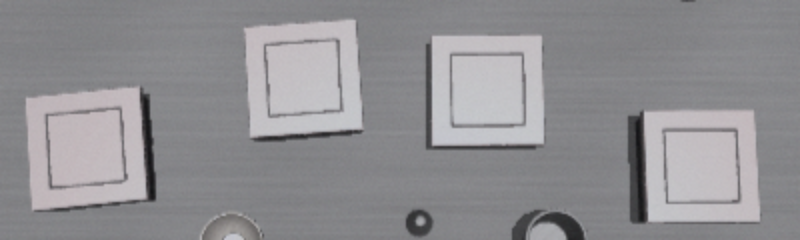

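The crop shows four matching white lids, each with a drawn inner square, at rough world spots (0.455,0.333), (0.532,0.100), (0.518,-0.104) and (0.433,-0.336), tops at about 55-63 mm. Now I'll work out the moves.

```bash
cat >> h.py <<'E'
def to(p):
    s=bot.read_state();M=R.from_quat(s['ee_rot']).as_matrix()
    return (M.T@(np.array(p)-s['position'])).round(4)
def st():
    s=bot.read_state();M=R.from_quat(s['ee_rot']).as_matrix()
    print(round(s['time'],2),s['position'].round(4),'F',s['force'].round(2),'gap',round(s['finger_gap'],4),'q',s['q'].round(2));return M
LID=dict(A=(.455,.3334,.063,5.6),B=(.5316,.0998,.057,4.),C=(.5177,-.1036,.054,.3),D=(.4332,-.3364,.0556,.5))
def edge(n,side,d=.045):
    x,y,z,a=LID[n];a=np.radians(a+90*side);return np.array([x+d*np.cos(a),y+d*np.sin(a)])
E
python3 - <<'E'
from h import *
print(st().round(3))
for n in LID: print(n,[edge(n,k).round(3) for k in range(4)])
p=edge('A',1); print(to([*p,.12]))
E
```

```text
0.15 [0.1608 0.5515 0.2306] F [ 0.31 -0.8   0.52] gap 0.0853 q [ 1.21  0.31  1.51  0.    1.33 -0.07]
[[-0.001 -0.96   0.28 ]
 [-0.001  0.28   0.96 ]
 [-1.     0.    -0.002]]
A [array([0.5  , 0.338]), array([0.451, 0.378]), array([0.41 , 0.329]), array([0.459, 0.289])]
B [array([0.576, 0.103]), array([0.528, 0.145]), array([0.487, 0.097]), array([0.535, 0.055])]
C [array([ 0.563, -0.103]), array([ 0.517, -0.059]), array([ 0.473, -0.104]), array([ 0.518, -0.149])]
D [array([ 0.478, -0.336]), array([ 0.433, -0.291]), array([ 0.388, -0.337]), array([ 0.434, -0.381])]
[ 0.1107 -0.3267 -0.0851]
```

```bash
python3 -m crank '{"delta_pos":[[0.005,-0.03,-0.008],[0.01,-0.065,-0.017],[0.015,-0.1,-0.026],[0.02,-0.135,-0.035],[0.025,-0.17,-0.044],[0.03,-0.205,-0.053],[0.035,-0.24,-0.062],[0.04,-0.275,-0.071]],"roll":[-6,-12,-16,-16,-16,-16,-16,-16]}' 255; python3 - <<'E'
from h import *
print(st().round(3))
p=edge('A',1); print(to([*p,.085]))
E
```

```text
time: 0.82
position: [0.4063, 0.4056, 0.1908]
ee_rot: [-0.499, 0.501, 0.499, 0.501]
force: [-0.1, 0.2, -0.4]
finger_gap: -0.0001
0.82 [0.4063 0.4056 0.1908] F [-0.12  0.23 -0.37] gap -0.0001 q [ 0.71  0.34  1.57  0.    1.24 -0.86]
[[-0.    -1.     0.005]
 [-0.     0.005  1.   ]
 [-1.     0.    -0.   ]]
[ 0.1058 -0.0445 -0.0271]
```

```bash
python3 -m crank '{"delta_pos":[[0.025,-0.022,-0.014],[0.055,-0.045,-0.027],[0.085,-0.045,-0.027],[0.106,-0.045,-0.027],[0.106,-0.045,-0.027]],"roll":[0,0,0,0,0]}'; python3 - <<'E'
from h import *
st();cv2.imwrite('pics/w1.png',bot.snapshot('wrist'))
cv2.imwrite('pics/s1.png',bot.snapshot('scene'))
E
```

```text
time: 1.23
position: [0.4473, 0.3765, 0.0803]
ee_rot: [-0.498, 0.505, 0.499, 0.498]
force: [-0.4, 0.0, -0.7]
finger_gap: -0.0004
1.23 [0.4473 0.3765 0.0803] F [-0.38  0.04 -0.69] gap -0.0004 q [ 0.63  0.47  1.67  0.    1.01 -0.94]
```

View pics/w1.png

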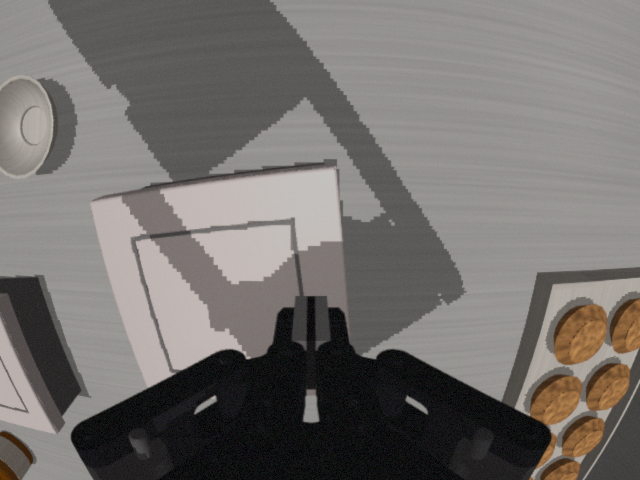

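View pics/s1.png

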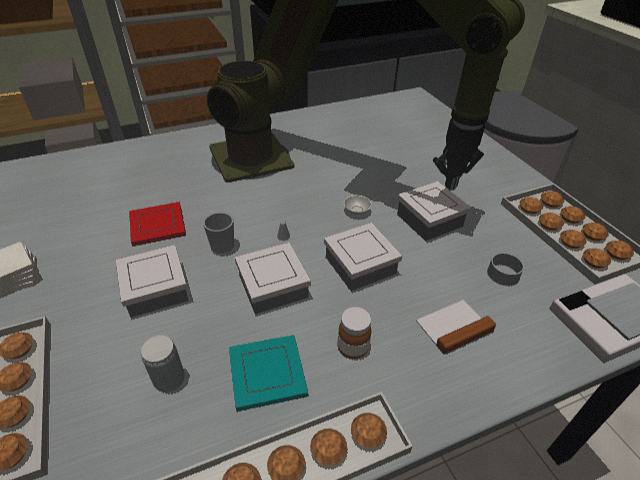

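The wrist view has the shut fingertips at (311,300), just outside lid A's inner square line (x≈297), above its +y edge. That is the right spot to press. Lowering gently.

```bash
python3 -m crank '{"delta_pos":[[0.003,0,0],[0.006,0,0],[0.008,0,0],[0.010,0,0],[0.011,0,0],[0.012,0,0]],"roll":[0,0,0,0,0,0]}'; python3 -m crank '{"delta_pos":[[0.0007,0,0],[0.0014,0,0],[0.002,0,0],[0.002,0,0]],"roll":[0,0,0,0]}'
```

```text
time: 1.83
position: [0.45, 0.3799, 0.0737]
ee_rot: [-0.499, 0.501, 0.499, 0.501]
force: [-0.3, 0.5, -0.3]
finger_gap: -0.0
time: 2.17
position: [0.45, 0.3796, 0.0711]
ee_rot: [-0.499, 0.501, 0.499, 0.501]
force: [0.5, -0.3, -1.0]
finger_gap: 0.0002
```

```bash
python3 -m crank '{"delta_pos":[[0.001,0,0],[0.002,0,0],[0.003,0,0],[0.004,0,0],[0.004,0,0]],"roll":[0,0,0,0,0]}'; python3 -m crank '{"delta_pos":[[0.0005,0,0],[0.001,0,0],[0.001,0,0]],"roll":[0,0,0]}'; python3 -m crank '{"delta_pos":[[0.0005,0,0],[0.001,0,0],[0.001,0,0]],"roll":[0,0,0]}'
```

```text
time: 2.58
position: [0.4499, 0.3795, 0.0671]
ee_rot: [-0.499, 0.501, 0.499, 0.501]
force: [-0.7, 0.0, -0.1]
finger_gap: 0.0001
time: 2.83
position: [0.45, 0.3796, 0.0662]
ee_rot: [-0.499, 0.501, 0.499, 0.501]
force: [-0.1, -0.1, -0.2]
finger_gap: -0.0
time: 3.08
position: [0.45, 0.3796, 0.0652]
ee_rot: [-0.499, 0.501, 0.499, 0.501]
force: [0.6, -0.2, 0.2]
finger_gap: 0.0002
```

```bash
for i in 1; do python3 -m crank '{"delta_pos":[[0.0005,0,0],[0.001,0,0],[0.001,0,0]],"roll":[0,0,0]}'; done;  python3 -m crank '{"delta_pos":[[0.0005,0,0],[0.001,0,0],[0.001,0,0]],"roll":[0,0,0]}'; python3 -m crank '{"delta_pos":[[0.0005,0,0],[0.001,0,0],[0.001,0,0]],"roll":[0,0,0]}'
```

```text
time: 3.33
position: [0.45, 0.3796, 0.0642]
ee_rot: [-0.499, 0.501, 0.499, 0.501]
force: [0.6, -0.4, -0.9]
finger_gap: -0.0002
time: 3.58
position: [0.4499, 0.3796, 0.0632]
ee_rot: [-0.499, 0.501, 0.499, 0.501]
force: [-0.5, 0.4, 0.2]
finger_gap: -0.0002
time: 3.83
position: [0.4501, 0.3798, 0.0624]
ee_rot: [-0.499, 0.501, 0.499, 0.501]
force: [-0.7, 0.4, 0.5]
finger_gap: 0.0002
```

```bash
python3 -m crank '{"delta_pos":[[0.0005,0,0],[0.001,0,0],[0.001,0,0]],"roll":[0,0,0]}'; python3 -m crank '{"delta_pos":[[0.0005,0,0],[0.001,0,0],[0.001,0,0]],"roll":[0,0,0]}'
```

```text
time: 4.08
position: [0.4502, 0.3799, 0.0613]
ee_rot: [-0.499, 0.501, 0.499, 0.501]
force: [0.2, 1.1, 1.0]
finger_gap: 0.0002
time: 4.33
position: [0.4501, 0.3797, 0.0603]
ee_rot: [-0.499, 0.501, 0.499, 0.501]
force: [0.7, 0.6, 1.2]
finger_gap: -0.0
```

```bash
python3 -m crank '{"delta_pos":[[0.0005,0,0],[0.001,0,0],[0.001,0,0]],"roll":[0,0,0]}'; python3 - <<'E'
from h import *
st();cv2.imwrite('pics/w2.png',bot.snapshot('wrist'))
s=bot.snapshot('scene');cv2.imwrite('pics/s2.png',cv2.resize(s[160:260,360:500],None,fx=5,fy=5))
st()
E
```

```text
time: 4.58
position: [0.4502, 0.3798, 0.0598]
ee_rot: [-0.499, 0.501, 0.499, 0.501]
force: [-1.1, 1.0, 4.5]
finger_gap: -0.0002
4.58 [0.4502 0.3798 0.0598] F [-1.14  1.    4.55] gap -0.0002 q [ 0.63  0.5   1.68 -0.    0.96 -0.94]
4.68 [0.4502 0.3798 0.0598] F [-1.37  0.99  5.75] gap 0.0001 q [ 0.63  0.5   1.68  0.    0.96 -0.94]
```

View pics/w2.png

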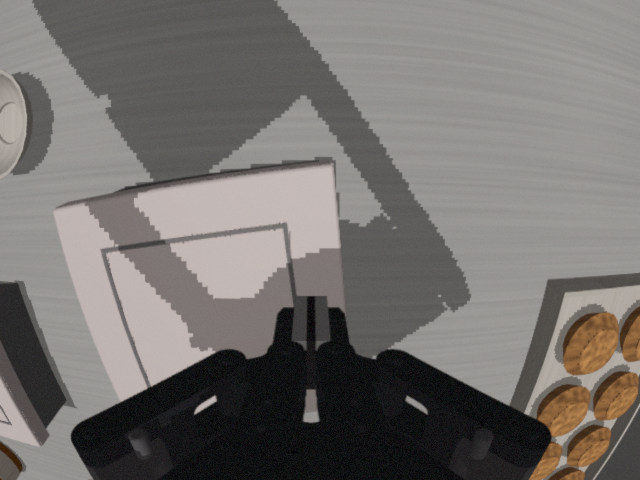

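View pics/s2.png

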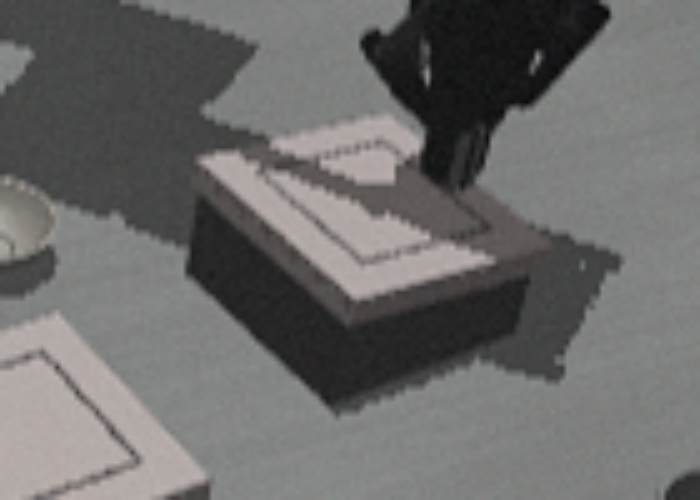

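Force stayed about 1 N while the tip sank about 2.5 mm, then rose to 4.5 N, which is what a rocking lid would do. I'll check by comparing the scene view before and during.

```bash
python3 - <<'E'
from h import *
a=cv2.imread('pics/s1.png')[160:260,360:500];c=cv2.imread('pics/scene0.png')[160:260,360:500]
b=cv2.resize(cv2.imread('pics/s2.png'),(140,100),interpolation=cv2.INTER_AREA)
cv2.imwrite('pics/cmp.png',np.hstack([cv2.resize(i[20:85,30:115],(390,298),interpolation=cv2.INTER_CUBIC) for i in(a,b)]))
d=cv2.absdiff(a,b);cv2.imwrite('pics/diff.png',cv2.resize(d*3,None,fx=5,fy=5))
E
```

```text
(no output)
```

View pics/cmp.png

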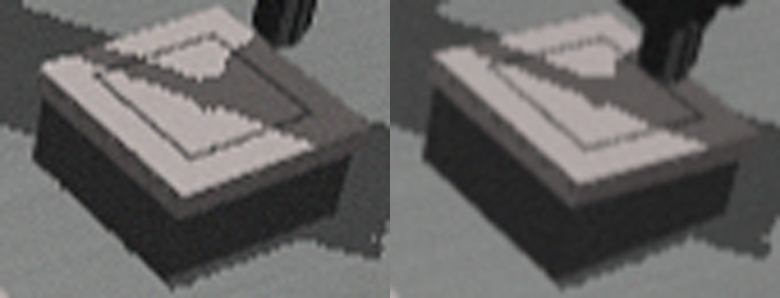

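View pics/diff.png

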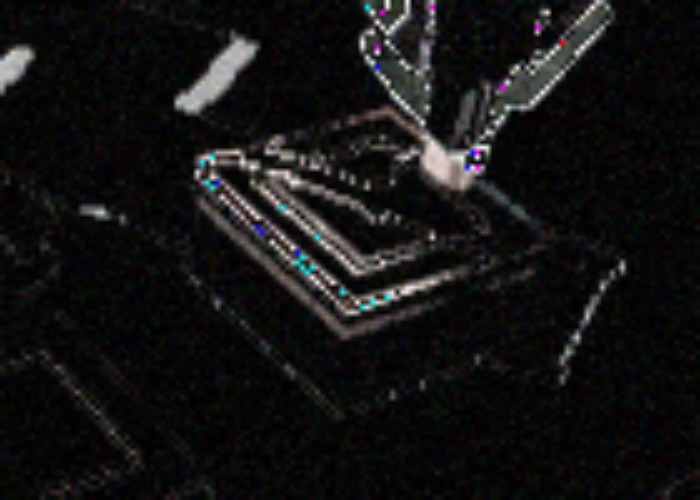

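The far corner of lid A (around (350,320) in the enlarged diff) moved up and the bench stayed still. So lid A rocked, and it is the loose one. Next I lift off vertically and move over its middle.

```bash
python3 -m crank '{"delta_pos":[[-0.005,0,0],[-0.012,0,0],[-0.02,0,0],[-0.02,0,-0.02],[-0.02,-0.005,-0.046],[-0.02,-0.005,-0.046],[-0.02,-0.005,-0.046]],"roll":[0,0,0,0,0,0,0]}'; python3 - <<'E'
from h import *
st();print(to([.455,.3334,.063]));
w=bot.snapshot('wrist');cv2.imwrite('pics/w3.png',w)
s=bot.snapshot('scene');cv2.imwrite('pics/s3.png',cv2.resize(s[160:260,360:500],None,fx=5,fy=5))
E
```

```text
time: 5.27
position: [0.4549, 0.3326, 0.0798]
ee_rot: [-0.498, 0.502, 0.498, 0.502]
force: [-0.1, 0.2, 0.5]
finger_gap: -0.0001
5.27 [0.4549 0.3326 0.0798] F [-0.1   0.16  0.46] gap -0.0001 q [ 0.56  0.45  1.72 -0.    0.97 -1.01]
[ 0.0168 -0.0001  0.0008]
```

View pics/w3.png

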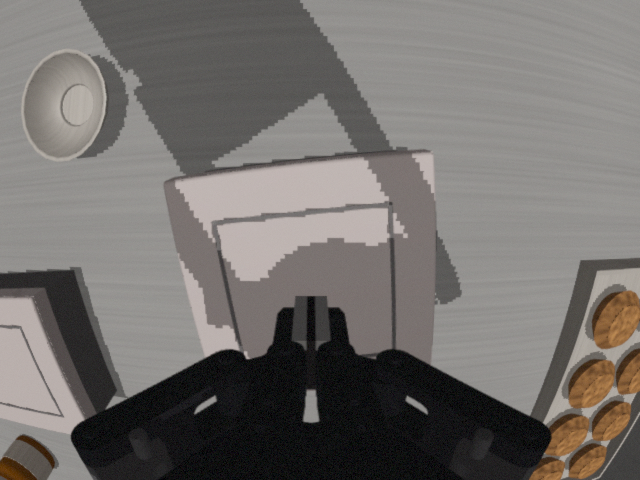

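View pics/s3.png

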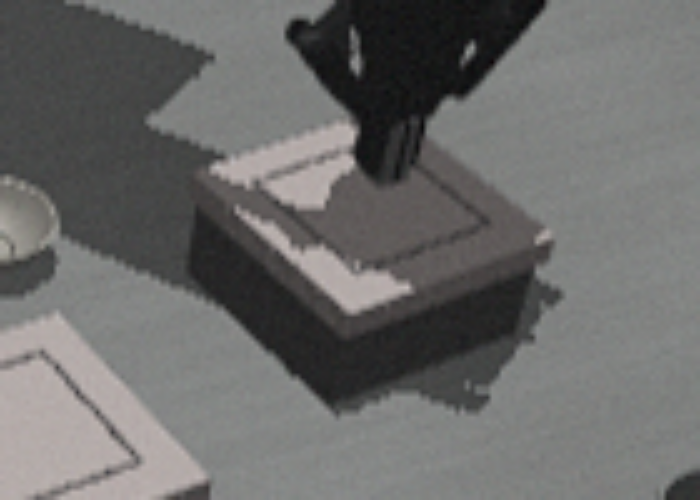

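Lid A has fallen back level. In the wrist view the fingertips (311,~300) sit midway between the inner lines at x≈230 and 394. Lowering onto the middle.

```bash
python3 -m crank '{"delta_pos":[[0.003,0,0],[0.006,0,0],[0.009,0,0],[0.012,0,0],[0.013,0,0],[0.0135,0,0],[0.0135,0,0]],"roll":[0,0,0,0,0,0,0]}';python3 -m crank '{"delta_pos":[[0.0005,0,0],[0.001,0,0],[0.0015,0,0],[0.002,0,0],[0.002,0,0]],"roll":[0,0,0,0,0]}'
```

```text
time: 5.95
position: [0.4546, 0.3336, 0.0655]
ee_rot: [-0.499, 0.501, 0.499, 0.501]
force: [-0.2, -1.5, -0.2]
finger_gap: -0.0001
time: 6.37
position: [0.4548, 0.3336, 0.0638]
ee_rot: [-0.499, 0.501, 0.499, 0.501]
force: [0.4, -0.1, 0.1]
finger_gap: -0.0001
```

```bash
python3 -m crank '{"delta_pos":[[0.0005,0,0],[0.001,0,0],[0.001,0,0]],"roll":[0,0,0]}'
```

```text
time: 6.62
position: [0.4548, 0.3336, 0.0628]
ee_rot: [-0.499, 0.501, 0.499, 0.501]
force: [-1.3, -0.3, 0.7]
finger_gap: -0.0
```

```bash
python3 -m crank '{"delta_pos":[[0.0005,0,0],[0.001,0,0],[0.001,0,0]],"roll":[0,0,0]}'; python3 -m crank '{"delta_pos":[[0.0005,0,0],[0.0005,0,0]],"roll":[0,0]}'
```

```text
time: 6.87
position: [0.4548, 0.3336, 0.0626]
ee_rot: [-0.499, 0.501, 0.499, 0.501]
force: [-0.7, -1.0, 6.0]
finger_gap: 0.0001
time: 7.03
position: [0.4549, 0.3336, 0.0622]
ee_rot: [-0.499, 0.501, 0.499, 0.501]
force: [-1.3, -1.3, 6.8]
finger_gap: -0.0003
```

```bash
python3 -m crank '{"delta_pos":[[0.0005,0,0],[0.001,0,0],[0.001,0,0]],"roll":[0,0,0]}'; python3 -m crank '{"delta_pos":[[0.0005,0,0],[0.0005,0,0]],"roll":[0,0]}'
```

```text
time: 7.28
position: [0.4549, 0.3336, 0.0613]
ee_rot: [-0.499, 0.501, 0.499, 0.501]
force: [-1.4, -0.7, 6.8]
finger_gap: 0.0002
time: 7.45
position: [0.4549, 0.3337, 0.0609]
ee_rot: [-0.499, 0.501, 0.499, 0.501]
force: [-1.7, -0.8, 7.8]
finger_gap: -0.0
```

Sinking steadily at about 7 N. Contact was at 0.0627, so home should be near 0.058.

```bash
python3 -m crank '{"delta_pos":[[0.0005,0,0],[0.001,0,0],[0.001,0,0]],"roll":[0,0,0]}'; python3 -m crank '{"delta_pos":[[0.0005,0,0],[0.001,0,0],[0.001,0,0]],"roll":[0,0,0]}';python3 -m crank '{"delta_pos":[[0.0004,0,0],[0.0008,0,0],[0.0008,0,0]],"roll":[0,0,0]}'
```

```text
time: 7.7
position: [0.4548, 0.3336, 0.0598]
ee_rot: [-0.499, 0.501, 0.499, 0.501]
force: [-2.2, -1.2, 7.6]
finger_gap: -0.0
time: 7.95
position: [0.4549, 0.3336, 0.0588]
ee_rot: [-0.499, 0.501, 0.499, 0.501]
force: [-2.2, -1.1, 7.6]
finger_gap: 0.0
time: 8.2
position: [0.4549, 0.3337, 0.0582]
ee_rot: [-0.499, 0.501, 0.499, 0.501]
force: [-2.6, -1.3, 8.6]
finger_gap: -0.0
```

```bash
python3 -m crank '{"delta_pos":[[0.0004,0,0],[0.0008,0,0],[0.0008,0,0]],"roll":[0,0,0]}'; python3 -m crank '{"delta_pos":[[0,0,0],[0,0,0]],"roll":[0,0]}'
```

```text
time: 8.45
position: [0.4549, 0.3337, 0.0582]
ee_rot: [-0.499, 0.501, 0.499, 0.501]
force: [-3.4, -1.7, 14.7]
finger_gap: -0.0001
time: 8.62
position: [0.4549, 0.3337, 0.0582]
ee_rot: [-0.499, 0.501, 0.499, 0.501]
force: [-3.1, -3.0, 14.6]
finger_gap: 0.0001
```

It stopped hard 4.5 mm below first contact, at 14.6 N and steady. Visual check before handing in.

```bash
python3 - <<'E'
from h import *
s=bot.snapshot('scene');t=bot.snapshot('top')
cv2.imwrite('pics/s4.png',s)
a=cv2.imread('pics/scene0.png')[180:245,390:475]
cv2.imwrite('pics/cmp4.png',np.hstack([cv2.resize(i,(390,298),interpolation=cv2.INTER_CUBIC) for i in(a,s[180:245,390:475])]))
st()
E
```

```text
8.72 [0.4548 0.3337 0.0582] F [-3.2  -2.29 14.88] gap -0.0002 q [ 0.56  0.47  1.74 -0.    0.92 -1.01]
```

View pics/cmp4.png

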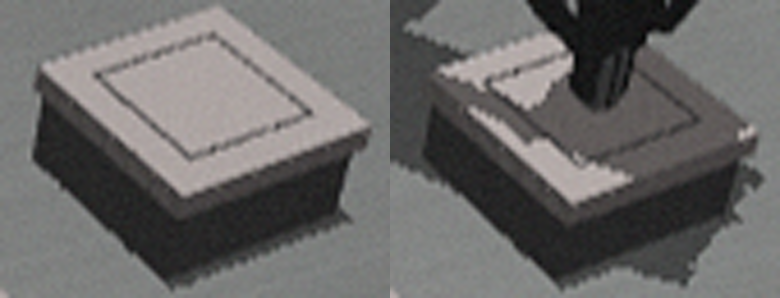

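View pics/s4.png

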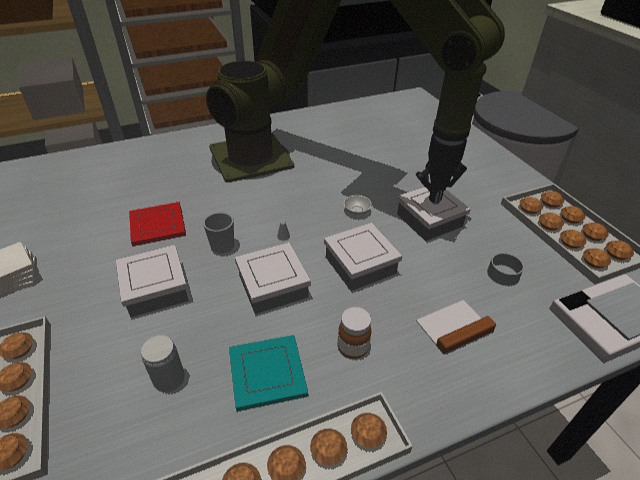

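The lid sits lower all round (front corner drops from about row 217 to 223 in the crop), level, with the fingers in its middle at (435,200). Nothing else has moved. Handing in.

```bash
python3 -c "
from cell import bot
print(bot.close_job())"
```

```text
the job is handed in; nothing more can be done
None
```

I found the loose lid on the first press and pushed it home. It is the leftmost one, at about (0.455, 0.333), and the job was handed in with the fingers still pressing on it.

- **Finding it:** pressed near its +y edge, it gave about 3 mm under roughly 1 N. It then met the rim at 4.5–6 N, slightly above the 1–4 N expected. The scene images showed the opposite edge rising, and the lid fell back level when released. Because the first lid rocked, I did not press the other three.
- **Seating it:** pressed in the middle, it sank 4.5 mm at about 7–8 N, then stopped hard at 0.0582 m. The sinking force was below the "more than about 10 N" in the description, but the travel and the hard stop match the lid reaching its rim.
- **Last checks:** the force held steady at about 14.9 N, with 3–4 N of sideways force. In the scene picture the lid looked level and lower all round, and the other lids and the things around them had not moved. I judged the level by eye and did not measure the angle.

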